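Load the next printing plate into the plate bed and clamp it

ROBOT

A 6-joint arm with a two-finger parallel gripper is mounted at the origin on a cart in front of the work surface, level with it; the furniture and walls round the work are solid. World frame = base frame: x ahead of the robot, y to its left, z up, the work surface at z = 0. Lengths are in m, angles in degrees, forces in N, time in s.
With the tool pointing down it reaches from about 0.3 to 0.75 m from the base axis. Payload 8.5 kg.
Tool frame: the origin (TCP) lies on the centre line of the jaws, within the pads' length; the fingertips stand 19 mm ahead of it and the grasp point (between the pads) is the TCP (env.tcp_to_tips is the z of the fingertips in the tool frame, in m); z points along the fingers, y is the line along which they close (so a half turn about z gives the same grasp; the last joint's range is limited). The gripper opens to 85 mm and grips with 20 to 120 N. Pads are 22 mm wide; open, the fingers measure 114 mm over their backs; the gripper's body (76 mm by 85 mm) begins 54 mm behind the grasp point. The pads swing forward as they close: fully open they stand 13 mm farther back than shut.
Start: joints at [60.43, 21.807, 74.336, -0, 83.858, -12.336], TCP at [0.163, 0.525, 0.23] pointing down, gripper open.
Joint ranges: [-178.18, 178.18], [-50.72, 133.34], [12.68, 142.11], [-81.47, 261.47], [9.98, 163.14], [-165.26, 165.26]. Speed limits (degrees/s): [136.94, 136.94, 180, 180, 180, 180].

INTERFACE

Orientations are given as a 3x3 rotation matrix whose columns are the frame's x, y, z axes.
In Python, from rig import env gives the robot as it stands.
- The arm moves only by the tool servo_tool, never from a script. Its argument "steps" is a list of rows, each an object of numbers: "tx", "ty", "tz": the shift along the world's x, y, z in cm; "yaw": the turn about the world's z in degrees; "claw": the finger opening in cm, from 0 to 8.54. In form: [{"tx": .., "ty": .., "tz": .., "yaw": .., "claw": ..}, ...]. A call has 1 to 20 rows; each row shifts and turns the commanded pose from where the row before left it; what a row does not reach is not made up. A row lasts 1/10 s, in which the tool goes at most 50 mm and 8.59 degrees, less where a joint would pass 70% of its speed; a pose out of reach is approached as far as the arm can. A call with a gripper value outside its range is refused whole. The fingers move at their own pace and stop on an object; "newtons" is the grip in N (left out, the last holds). Time passes only in rows, so rows that do not move let the fingers close. It gives the time, the measured TCP pose, the force, the opening and the grip force at its end, in the units of the state.
- env.observe(): the state, without advancing time (a new reading comes with each control period).
- env.get_image(name): name is "side" or "top" or "wrist"; returns (picture, depth): 384x512x3 uint8, red, green, blue; 384x512 float32, m along the optical axis (not along the pixel's ray), 0 where there is no reading.
- env.camera_model(name): a dict with "fovy" (degrees; the focal length in pixels is half the picture's height over the tangent of half this angle, whatever the lens; pixels are square), "cx", "cy" (the principal point, pixels), "dist_coeffs" ([k1, k2, p1, p2, k3] as OpenCV has them; the pictures are not rectified), "T" (4x4, takes a point from camera to world coordinates). Camera axes: x right, y down, z forward; pixel columns grow to the right and rows downward; lengths in m; the calibration is good to about 2 mm. A picture is of the moment at which its call begins: read the wrist's pose just before it. camera_model takes no time and is no camera call; for the wrist camera it gives the pose at the moment of the call.
- env.close_job(): hands the job in; it is judged then, once.
The state is a dict: "time_s": time; "q": joint angles; "qvel": joint speeds; "joint_efforts": joint torques, N m; "position": TCP position; "tool_rot": TCP orientation; "ft_force": force on the tool from outside, world axes, zero at the start; "wrist_torque": the same for the moment, N m; "grip_width": finger opening in m; "gripper_force": force on a finger pad.
Only numpy, scipy, OpenCV 4.12 (cv2) and the standard library are available. Lean on these libraries where they do the work, as an engineer would, in place of code of your own. Each camera call takes 0.05 s, during which the arm holds its last target. There are 200 camera calls.

TASK

Load the next printing plate: slide the top steel plate off the stack in the loader, straight across onto the bed without lifting it, and press it home against the brass screw of the end stop, firmly but without ramming it. Then swing the red-handled clamp lever clockwise until the cam grips the plate and holds it tight and square against the front rail, by feel and without over-tightening. Leave the two plates below lying in the loader and everything else on the table where it is.

Things in the scene. Friction and masses are not known exactly. Their poses are not given: they have to be found in the camera images.
- plate_bed: fixed plate bed on a green base, 124 (x) x 345 (y) mm. Origin: centre of its underside, on the table. Its +y is the direction of sliding: loader with the stack at its -y end, then a 12 mm gap, then the aluminium bed from y = -43 to +165 mm, whose top is at z = 35 mm, 1 mm below the underside of the top plate.
- loader (a point): middle of the loader's floor, under the stack: x = 0, y = -105, z = 16 mm on the bed; same axes. Steel cheeks 62.4 mm apart stand along both sides of the stack, their tops 43 mm above the table. Behind the stack is only a low back stop, 2.5 to 8.5 mm behind the plates, top 32 mm above the table, so the top plate's rear edge is free.
- channel_mouth (a point): mouth of the channel on the bed's top: x = 0, y = -43, z = 35 mm on the bed. From here to the end stop the plate runs between the front rail (-x side) and a fixed guide (+x side, face at x = 32 mm), both 8 mm high with tapered mouths: 64 to 65.5 mm wide in all.
- plate_top: the top plate of the stack, the one to load: steel, 60 (x) x 100 (y) x 10 mm, about 0.45 kg, blue-coated etched face. Origin: centre of its underside; its axes lie along those of the bed. It starts 36 mm above the table.
- plate_middle: the plate beneath it, same size and make, underside 26 mm above the table; stays in the loader
- plate_bottom: the lowest plate, same size and make, underside 16 mm above the table; stays in the loader
- end_stop: dark steel stop block, 54 mm wide, 10 mm high, across the far end of the channel, locked anywhere with its face at y = 113 to 128 mm on the bed. Origin: middle of the lower edge of the face that looks at the plate (bed's -y). The plate does not meet the face but the end of a polished brass set screw, 9 mm thick, that stands 2 to 16 mm out of the face's middle, 5 mm up; how far is not measured.
- front_rail: steel register rail with a slippery white plastic facing along the -x side of the channel, 8 mm high, so that the turning cam also rubs the plate on towards the end stop. Origin: on its face towards the plate, at the height of the bed's top. Locked, its face at x = -31.8 to -33.3 mm on the bed, different from job to job, so the lever angle at which the clamp bites differs too.
- clamp_lever: cam clamp: dark lever on a brass eccentric disc (30 mm across), +x side of the bed. Origin on its upright pivot, at the bed's top, x = 46.5, y = 65 mm on the bed. Its yaw relative to the bed is 0 to -0.3 rad (open) at the start; turned clockwise from above, the cam pushes the plate over to the front rail, meets resistance at about -0.95 to -1.3 and tightens; limit -1.945, far too tight.
- lever_grip (a point): middle of the lever's upright red handle, 15 mm in diameter, reaching 17 mm above and below this point (58 to 92 mm above the table), 60 mm from the pivot; at lever yaw 0 it lies from the pivot along the bed's +y, 5 degrees towards -x. Turned freely it takes about 2.5 N here, and some 3 to 6 N more is properly tight. The clamp locks itself and stays where it is left.
- jar_black: ink jar with black lid, 64 mm diameter, 72 mm high; bystander (origin: centre of underside, as for all the following)
- jar_yellow: ink jar with yellow lid, 62 mm diameter, 70 mm high; bystander
- jar_white: white ink jar, 58 mm diameter, 62 mm high; bystander
- squeegee: wooden hand squeegee lying flat, 73 x 190 x 24 mm; bystander
- pin_case: grey case for register pins, 82 x 110 x 29 mm; bystander
- blow_gun: red air blow gun lying on top of the parts drawers, 101 x 225 x 21 mm; bystander

How it is judged:
By the outcome, as a careful person would: the job done as asked, in the order asked, and still so for the second after the job is handed in, with the robot touching nothing.
It also fails if it takes over 72 s, if anything falls off the work surface, if the arm or the gripper's body presses on something with over 40 N, if the wrist force passes 120 N, or if a joint passes its speed limit or range.

## Working session

There is one attempt and no reset: what is moved stays moved. The work goes in short steps, Python scripts to look and compute and a tool call to move; the robot and the scene stay as the last step left them, time stands still between calls to the robot, and variables do not carry over. Pictures are saved under pics/ and viewed, at most 10 in all, crops included, and the job is handed in when it is done.

Besides the shell and the picture viewer there is one more tool, called after "Request:" as name(argument=value, ...), one argument or row to a line, values as JSON. servo_tool: Moves the arm, as the interface text tells. Its arguments: {"type":"object","properties":{"steps":{"type":"array"},"newtons":{"type":"number"}},"required":["steps"]}

```bash
mkdir -p pics
cat > h.py <<'E'
import numpy as np, cv2
from rig import env
def snap(n,f):
    m=env.camera_model(n); p,d=env.get_image(n); cv2.imwrite('pics/'+f+'.png',p[:,:,::-1]); np.savez('pics/'+f+'.npz',p=p,d=d,**{k:np.array(v) for k,v in m.items()}); return p,d,m
def load(f): return np.load('pics/'+f+'.npz')
def K(m):
    f=192/np.tan(np.radians(float(m['fovy']))/2); return np.array([[f,0,float(m['cx'])],[0,f,float(m['cy'])],[0,0,1]])
def ray(m,uv):
    u=cv2.undistortPoints(np.array([[uv]],float),K(m),np.array(m['dist_coeffs'],float))[0,0]
    T=np.array(m['T']); return T[:3,3],T[:3,:3]@np.array([u[0],u[1],1])
def atz(m,uv,z):
    o,d=ray(m,uv); return o+d*(z-o[2])/d[2]
def dep(m,D,uv):
    o,d=ray(m,uv); return o+d*D[int(round(uv[1])),int(round(uv[0]))]
def proj(m,P):
    T=np.linalg.inv(np.array(m['T'])); r=cv2.Rodrigues(T[:3,:3])[0]
    return cv2.projectPoints(np.array(P,float).reshape(-1,3),r,T[:3,3],K(m),np.array(m['dist_coeffs'],float))[0][:,0]
def tri(a,ua,b,ub):
    A=[];B=[]
    M=np.zeros((3,3));v=np.zeros(3)
    for m,u in((a,ua),(b,ub)):
        o,d=ray(m,u);d=d/np.linalg.norm(d);Q=np.eye(3)-np.outer(d,d);M+=Q;v+=Q@o
    return np.linalg.solve(M,v)
E
python3 - <<'E'
from h import *
np.set_printoptions(precision=4,suppress=True)
print(env.observe())
ims=[]
for n in("top","side","wrist"):
    p,d,m=snap(n,n+'0'); print(n,m); ims.append(p)
cv2.imwrite('pics/all0.png',np.hstack([cv2.resize(ims[0],(400,300)),cv2.resize(ims[1],(400,300))])[:,:,::-1])
E
```

```text
{'time_s': 0.0, 'q': array([ 60.4301,  21.8398,  74.3854,  -0.0005,  83.8583, -12.3341]), 'qvel': array([-0.0294,  0.0532, -0.0663,  0.1206, -0.0865, -0.0391]), 'joint_efforts': array([  0.0012, -44.8466, -23.1281,  -0.0001,   0.0048,   0.    ]), 'position': array([0.1628, 0.525 , 0.2291]), 'tool_rot': array([[-0.9551,  0.2963, -0.0007],
       [ 0.2963,  0.9551, -0.0013],
       [ 0.0003, -0.0014, -1.    ]]), 'ft_force': array([ 0.0037,  0.821 , -0.3451]), 'wrist_torque': array([ 0.0083,  0.0117, -0.0045]), 'gripper_force': 0.0, 'grip_width': 0.08562670911990129}
top {'fovy': 54.6790918661149, 'cx': 258.9789743908853, 'cy': 185.90807133256035, 'dist_coeffs': array([0.016, 0.   , 0.   , 0.   , 0.   ]), 'T': array([[-0.0116, -0.9887,  0.1496,  0.4417],
       [-0.9995,  0.0071, -0.0304,  0.1541],
       [ 0.029 , -0.1499, -0.9883,  1.0313],
       [ 0.    ,  0.    ,  0.    ,  1.    ]])}
side {'fovy': 54.40612690920721, 'cx': 248.35178845228288, 'cy': 194.48869542450169, 'dist_coeffs': array([-0.1213,  0.    ,  0.    ,  0.    ,  0.    ]), 'T': array([[ 0.9972, -0.0282,  0.0686,  0.5425],
       [-0.074 , -0.3279,  0.9418, -0.8003],
       [-0.0041, -0.9443, -0.3291,  0.4523],
       [ 0.    ,  0.    ,  0.    ,  1.    ]])}
wrist {'fovy': 66.21416300806364, 'cx': 253.25159365257528, 'cy': 196.68935147640389, 'dist_coeffs': array([0.0203, 0.    , 0.    , 0.    , 0.    ]), 'T': array([[ 0.2953,  0.9175,  0.2663,  0.0956],
       [ 0.9554, -0.2832, -0.0839,  0.5459],
       [-0.0016,  0.2792, -0.9602,  0.373 ],
       [ 0.    ,  0.    ,  0.    ,  1.    ]])}
```

View pics/top0.png

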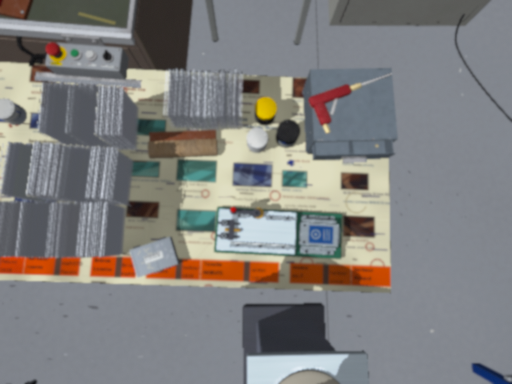

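View pics/side0.png

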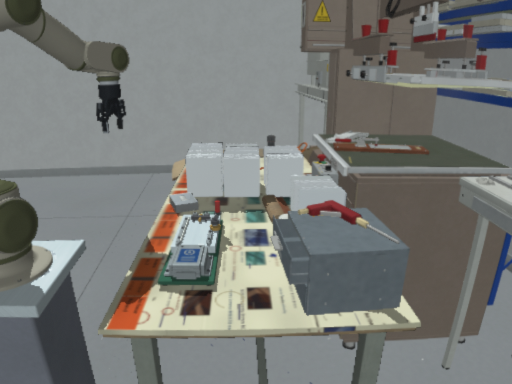

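The top view shows the bed at about cols 215–343, rows 207–257. The loader with the blue plate is on the right (plate centre ~(320,235)) and the red handle is at ~(233,210). In the side view the bed is at ~(195,245). Enlarging both next.

Run:
```python
from h import *
a=load('top0')['p'][196:268,205:355]; b=load('side0')['p'][195:295,150:240]
A=cv2.resize(a,None,fx=5,fy=5,interpolation=cv2.INTER_CUBIC); cv2.imwrite('pics/topc.png',A[:,:,::-1])
B=cv2.resize(b,None,fx=6,fy=6,interpolation=cv2.INTER_CUBIC); cv2.imwrite('pics/sidec.png',B[:,:,::-1])
```

```text
(no output)
```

View pics/topc.png

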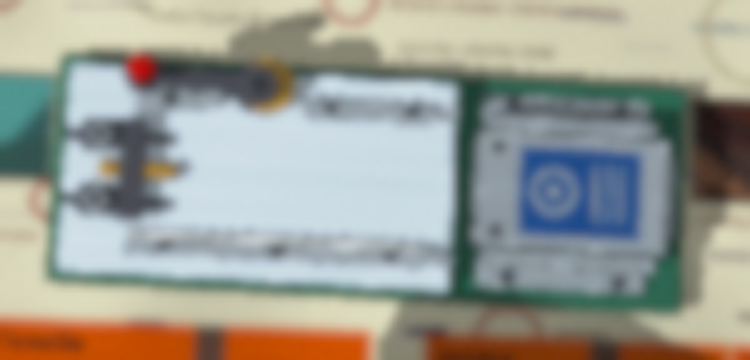

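View pics/sidec.png

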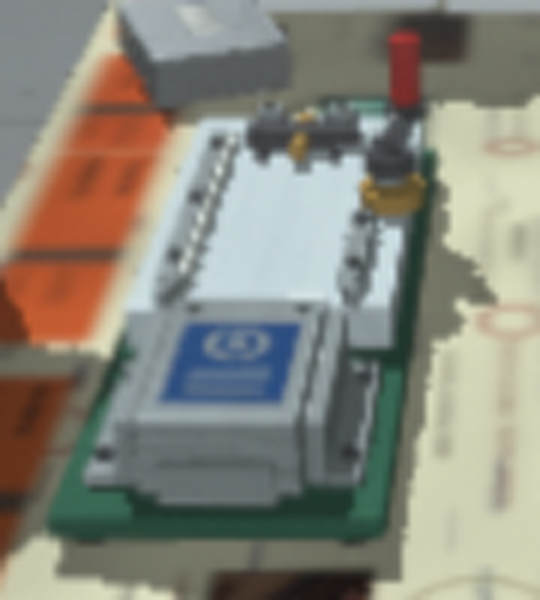

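The crop shows the bed's aluminium corners, the plate (478,122)–(668,262), the brass screw tip at ~(180,167), the handle top at (142,69) and the pivot at (268,85). Next I'll fit the bed pose.

```bash
cat > fit.py <<'E'
from h import *
from scipy.optimize import least_squares
np.set_printoptions(precision=4,suppress=True)
def w(p,b): # bed->world, p=[x,y,yaw]
    b=np.array(b,float);c,s=np.cos(p[2]),np.sin(p[2]);return np.array([p[0]+c*b[0]-s*b[1],p[1]+s*b[0]+c*b[1],b[2]])
E
python3 - <<'E'
from fit import *
t=load('top0');s=load('side0')
T=lambda x,y:(205+(x+.5)/5-.5,196+(y+.5)/5-.5)
S=lambda x,y:(150+(x+.5)/6-.5,195+(y+.5)/6-.5)
obs=[(t,T(65,56),(.062,.1725,.014)),(t,T(693,88),(.062,-.1725,.014)),(t,T(682,310),(-.062,-.1725,.014)),(t,T(50,280),(-.062,.1725,.014)),
(t,T(520,152),None),
(s,S(50,525),(-.062,-.1725,.012)),(s,S(383,530),(.062,-.1725,.012)),
(t,T(458,80),'al'),(t,T(450,293),'al')]
obs=[o for o in obs if isinstance(o[2],tuple)]
f=lambda p:np.concatenate([proj(o[0],w(p,o[2]))[0]-o[1] for o in obs])
r=least_squares(f,[.27,.15,0],x_scale=.01);print(r.x,f(r.x).reshape(-1,2))
for n,a,b in(('handle top',T(142,69),S(404,38)),('pivot',T(268,85),S(392,150)),('blueNE',T(640,153),S(302,322)),('blueSE',T(637,240),S(190,322)),('platerearL',T(665,140),S(300,425)),('platerearR',T(662,258),S(118,420))):
    P=tri(t,a,s,b);print(n,P,'top@.046',atz(t,a,.046),dep(t,t['d'],a))
print('handle.092',atz(t,T(142,69),.092),'side',atz(s,S(404,38),.092))
for y in(0,-.1):print(w(r.x,(.0465,.065,.035)),w(r.x,(0,-.105,.046)))
E
```

```text
[ 0.468   0.069  -0.0633] [[-0.1359 -0.7887]
 [-0.5636 -0.374 ]
 [ 0.8691  0.9873]
 [-0.3214  0.3404]
 [-0.7828  0.4136]
 [ 0.9553 -0.3871]]
handle top [0.5251 0.1918 0.089 ] top@.046 [0.5283 0.1935 0.046 ] [0.524  0.1915 0.0948]
pivot [0.5189 0.1271 0.0595] top@.046 [0.5192 0.1267 0.046 ] [0.5181 0.1271 0.0601]
blueNE [ 0.4847 -0.0639  0.0732] top@.046 [ 0.4813 -0.0704  0.046 ] [ 0.4813 -0.0705  0.0458]
blueSE [ 0.4419 -0.0602  0.0729] top@.046 [ 0.4357 -0.0669  0.046 ] [ 0.4357 -0.0667  0.0471]
platerearL [ 0.488  -0.0849  0.0426] top@.046 [ 0.488  -0.0841  0.046 ] [ 0.488  -0.0837  0.0476]
platerearR [ 0.4241 -0.0804  0.0446] top@.046 [ 0.4262 -0.0797  0.046 ] [ 0.4258 -0.0867  0.0166]
handle.092 [0.5242 0.1917 0.092 ] side [0.5259 0.1839 0.092 ]
[0.5185 0.1309 0.035 ] [ 0.4614 -0.0358  0.046 ]
[0.5185 0.1309 0.035 ] [ 0.4614 -0.0358  0.046 ]
```

Request:
servo_tool(
  steps=[
    {"ty": -4.8,"yaw": -5.5,"tz": 0.5},
    {"ty": -4.8,"yaw": -5.5,"tz": 0.5},
    {"ty": -4.8,"yaw": -5.5},
    {"ty": -4.8,"yaw": -5.5},
    {"ty": -4.8,"yaw": -5.5},
    {"tx": 3.27,"ty": -3.6,"yaw": -5.5},
    {"tx": 3.27,"ty": -3.6,"yaw": -5.5},
    {"tx": 3.27,"ty": -3.6,"yaw": -5.5},
    {"tx": 3.27,"ty": -3.6,"yaw": -5.5},
    {"tx": 3.27,"ty": -3.6,"yaw": -5.5},
    {"tx": 3.27,"ty": -3.6,"yaw": -5.5},
    {"tx": 3.27,"ty": -3.6,"yaw": -5.5},
    {"tx": 3.27,"ty": -3.6,"yaw": -5.5,"tz": -1},
    {"tx": 3.27,"ty": -3.6,"yaw": -4.9,"tz": -1,"claw": 2},
    {"claw": 2},
    {"claw": 2},
  ],
)

```text
invalid input at $.steps[0]: expected keys tx, ty, tz, yaw, claw
```

Run:
```python
from fit import *
o=env.observe();print(o['time_s'],o['position'],o['tool_rot'],o['grip_width'],o['ft_force'])
p,d,m=snap('wrist','w1')
q=[.468,.069,-.0633]
for b in((.03,-.155,.046),(-.03,-.155,.046),(.03,-.055,.046),(-.03,-.055,.046),(0,.1,.04)):print(b,proj(m,w(q,b)))
cv2.imwrite('pics/w1b.png',cv2.resize(p,(768,576))[:,:,::-1])
```

```text
0.15 [0.1628 0.5251 0.2293] [[-0.9551  0.2963 -0.0005]
 [ 0.2963  0.9551 -0.001 ]
 [ 0.0002 -0.0011 -1.    ]] 0.08581667133382305 [ 0.0635 -0.4196 -1.0108]
(0.03, -0.155, 0.046) [[-64.1546 487.6906]]
(-0.03, -0.155, 0.046) [[-84.84   460.3342]]
(0.03, -0.055, 0.046) [[ -2.5189 474.7218]]
(-0.03, -0.055, 0.046) [[-21.0264 446.6396]]
(0, 0.1, 0.04) [[ 88.7493 436.3232]]
```

View pics/w1b.png

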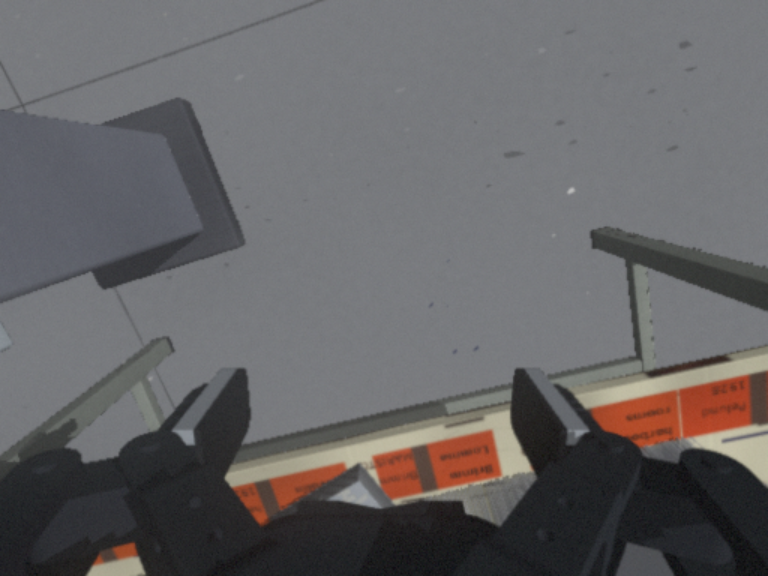

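The tool refused that call because every row needs all the keys. The picture shows only the fingers and the table edge from the start pose. I'm resending the move in full.

Request:
servo_tool(
  steps=[
    {"tx": 0,"ty": -4.8,"tz": 0.5,"yaw": -4.8,"claw": 8.5},
    {"tx": 0,"ty": -4.8,"tz": 0.5,"yaw": -4.8,"claw": 8.5},
    {"tx": 0,"ty": -4.8,"tz": 0,"yaw": -4.8,"claw": 8.5},
    {"tx": 0,"ty": -4.8,"tz": 0,"yaw": -4.8,"claw": 8.5},
    {"tx": 0,"ty": -4.8,"tz": 0,"yaw": -4.8,"claw": 8.5},
    {"tx": 2.67,"ty": -3.7,"tz": 0,"yaw": -4.8,"claw": 2},
    {"tx": 2.67,"ty": -3.7,"tz": 0,"yaw": -4.8,"claw": 2},
    {"tx": 2.67,"ty": -3.7,"tz": 0,"yaw": -4.8,"claw": 2},
    {"tx": 2.67,"ty": -3.7,"tz": 0,"yaw": -4.8,"claw": 2},
    {"tx": 2.67,"ty": -3.7,"tz": 0,"yaw": -4.8,"claw": 2},
    {"tx": 2.67,"ty": -3.7,"tz": 0,"yaw": -4.8,"claw": 2},
    {"tx": 2.67,"ty": -3.7,"tz": 0,"yaw": -4.8,"claw": 2},
    {"tx": 2.67,"ty": -3.7,"tz": 0,"yaw": -4.8,"claw": 2},
    {"tx": 2.67,"ty": -3.7,"tz": 0,"yaw": -4.8,"claw": 2},
    {"tx": 2.67,"ty": -3.7,"tz": -1,"yaw": -4.8,"claw": 2},
    {"tx": 2.67,"ty": -3.7,"tz": -1,"yaw": -4.8,"claw": 2},
    {"tx": 0,"ty": 0,"tz": 0,"yaw": 0,"claw": 2},
    {"tx": 0,"ty": 0,"tz": 0,"yaw": 0,"claw": 2},
  ],
  newtons=40,
)

```text
time_s: 2.0
position: [0.4565, -0.122, 0.219]
tool_rot: [[0.071, 0.997, -0.002], [0.997, -0.071, 0.001], [0.001, -0.002, -1.0]]
ft_force: [0.1, 1.1, -0.2]
grip_width: 0.0202
gripper_force: 0.0
```

Run:
```python
from fit import *
o=env.observe();print(o['time_s'],o['position'],o['tool_rot'],o['grip_width'],o['ft_force'])
p,d,m=snap('wrist','w2')
q=[.468,.069,-.0633]
for b in((.03,-.155,.046),(-.03,-.155,.046),(.03,-.055,.046),(-.03,-.055,.046),(0,.1,.04)):print(b,proj(m,w(q,b))*1.5)
cv2.imwrite('pics/w2b.png',cv2.resize(p,(768,576))[:,:,::-1])
```

```text
2.0 [ 0.4565 -0.122   0.219 ] [[ 0.071   0.9975 -0.0016]
 [ 0.9975 -0.071   0.001 ]
 [ 0.0009 -0.0017 -1.    ]] 0.020163262235098504 [ 0.1284  1.1181 -0.1534]
(0.03, -0.155, 0.046) [[420.4357 216.5103]]
(-0.03, -0.155, 0.046) [[335.9418 217.0783]]
(0.03, -0.055, 0.046) [[423.5575  59.2252]]
(-0.03, -0.055, 0.046) [[330.3803  59.9303]]
(0, 0.1, 0.04) [[ 374.534  -257.5509]]
```

View pics/w2b.png

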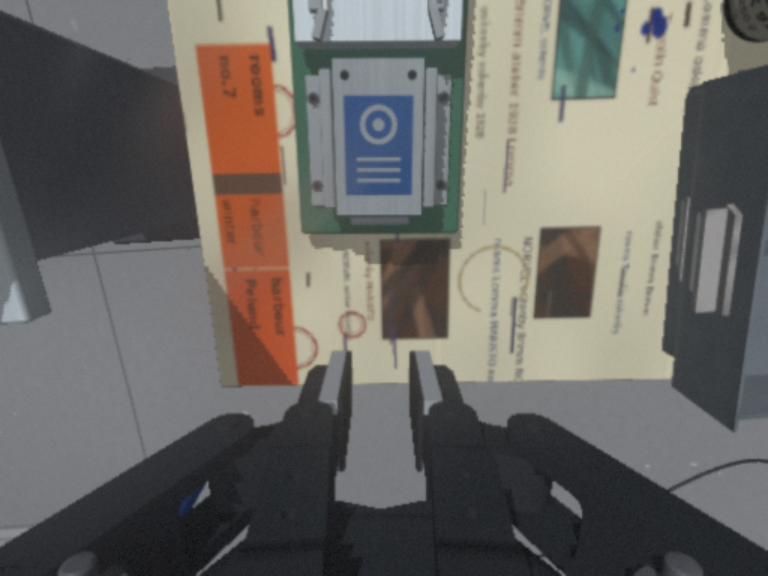

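The wrist view shows the plate corners at (337,214), (424,214), (331,60) and (424,57), within ~3 px of the prediction. The fingers are square behind it.

Run:
```python
from fit import *
m=load('w2');t=load('top0')
c=[atz(m,((x+.5)/1.5-.5,(y+.5)/1.5-.5),.046) for x,y in((337,214),(424,214),(331,60),(424,57))]
print(np.array(c)); r=(c[0]+c[1])/2;f=(c[2]+c[3])/2;print(r,f,np.arctan2(-(f-r)[0],(f-r)[1]),np.linalg.norm(f-r))
print([dep(m,m['d'],(u/1.5,v/1.5))[2] for u,v in((345,200),(415,200),(380,70))],env.tcp_to_tips)
q=[.468,.069,-.06]; print('screw tip world',atz(t,(205+180/5,196+167/5),.04))
# fingertip heights from wrist depth
d=m['d'][225:250,215:300]; print(np.nanmin(np.where(d>0,d,9),axis=0)[::6])
for uv in((227,238),(280,238)): print(dep(m,m['d'],uv))
```

```text
[[ 0.4291 -0.0815  0.046 ]
 [ 0.4906 -0.0858  0.046 ]
 [ 0.4348  0.0161  0.046 ]
 [ 0.4946  0.0136  0.046 ]]
[ 0.4598 -0.0837  0.046 ] [0.4647 0.0149 0.046 ] -0.049962760745820886 0.098645965711078
[np.float64(0.045588986280832244), np.float64(0.045491570055717245), np.float64(0.044812400276756814)] 0.019
screw tip world [0.4755 0.1726 0.04  ]
[0.1414 0.1331 0.133  0.1434 0.3895 0.3895 0.3883 0.3893 0.3889 0.3887
 0.1356 0.1332 0.1334 0.1427 0.1406]
[ 0.445  -0.1102  0.2306]
[ 0.4708 -0.1123  0.2298]
```

Request:
servo_tool(
  steps=[
    {"tx": 0.1,"ty": 0,"tz": -4,"yaw": 0.6,"claw": 2},
    {"tx": 0,"ty": 0,"tz": -4,"yaw": 0,"claw": 2},
    {"tx": 0,"ty": 0,"tz": -4,"yaw": 0,"claw": 2},
    {"tx": 0,"ty": 0,"tz": -3,"yaw": 0,"claw": 2},
    {"tx": 0,"ty": 0,"tz": -1,"yaw": 0,"claw": 2},
    {"tx": 0,"ty": 0,"tz": 0,"yaw": 0,"claw": 2},
    {"tx": 0,"ty": 0,"tz": 0,"yaw": 0,"claw": 2},
  ],
)

```text
time_s: 2.75
position: [0.4583, -0.1217, 0.0613]
tool_rot: [[0.059, 0.998, 0.002], [0.998, -0.059, -0.001], [-0.001, 0.002, -1.0]]
ft_force: [1.0, 0.3, 0.4]
grip_width: 0.02
gripper_force: 0.0
```

Run:
```python
from fit import *
o=env.observe();print(o['position'],o['ft_force'])
p,d,m=snap('wrist','w3')
cv2.imwrite('pics/w3b.png',cv2.resize(p,(768,576))[:,:,::-1])
```

```text
[ 0.4583 -0.1217  0.0613] [1.0238 0.321  0.391 ]
```

View pics/w3b.png

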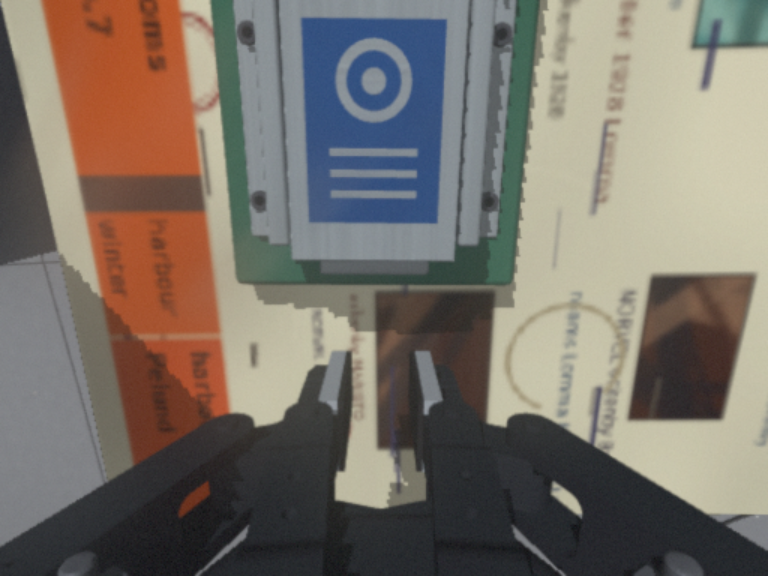

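The plate is centred at col ~375 and the fingers at ~383, so they need to shift slightly to −x and go down a little.

Request:
servo_tool(
  steps=[
    {"tx": -0.25,"ty": 0,"tz": -0.25,"yaw": 0,"claw": 2},
    {"tx": 0.05,"ty": 0.8,"tz": 0,"yaw": 0,"claw": 2},
    {"tx": 0.05,"ty": 0.7,"tz": 0,"yaw": 0,"claw": 2},
    {"tx": 0.03,"ty": 0.4,"tz": 0,"yaw": 0,"claw": 2},
    {"tx": 0.03,"ty": 0.4,"tz": 0,"yaw": 0,"claw": 2},
    {"tx": 0.03,"ty": 0.4,"tz": 0,"yaw": 0,"claw": 2},
    {"tx": 0.03,"ty": 0.4,"tz": 0,"yaw": 0,"claw": 2},
    {"tx": 0.03,"ty": 0.4,"tz": 0,"yaw": 0,"claw": 2},
    {"tx": 0,"ty": 0,"tz": 0,"yaw": 0,"claw": 2},
    {"tx": 0,"ty": 0,"tz": 0,"yaw": 0,"claw": 2},
  ],
)

```text
time_s: 3.8
position: [0.4577, -0.0867, 0.0572]
tool_rot: [[0.06, 0.998, -0.0], [0.998, -0.06, -0.0], [-0.0, -0.0, -1.0]]
ft_force: [-0.4, 0.0, 0.3]
grip_width: 0.0203
gripper_force: 0.0
```

Run:
```python
from fit import *
o=env.observe();print(o['position'],o['ft_force'])
p,d,m=snap('wrist','w4');q=load('w3')
cv2.imwrite('pics/w4b.png',np.hstack([cv2.resize(p[:260,130:370],(480,520))])[:,:,::-1])
```

```text
[ 0.4577 -0.0867  0.0572] [-0.4488  0.017   0.3365]
```

View pics/w4b.png

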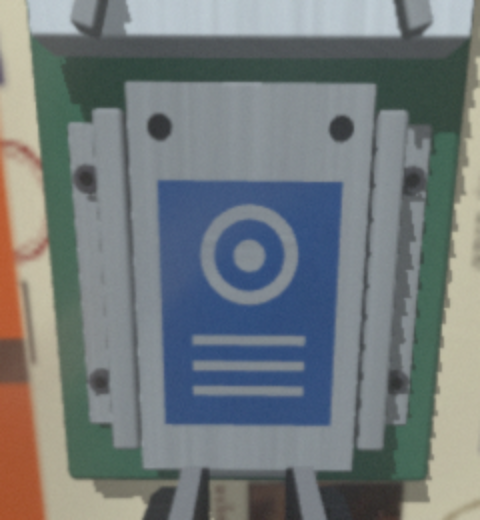

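Fingers sit centred on the plate's rear edge (about (248,470)) with no contact force yet. Now pushing.

Request:
servo_tool(
  steps=[
    {"tx": 0.02,"ty": 0.3,"tz": 0.1,"yaw": 0,"claw": 2},
    {"tx": 0.03,"ty": 0.5,"tz": 0,"yaw": 0,"claw": 2},
    {"tx": 0.03,"ty": 0.6,"tz": 0,"yaw": 0,"claw": 2},
    {"tx": 0.04,"ty": 0.7,"tz": 0,"yaw": 0,"claw": 2},
    {"tx": 0.04,"ty": 0.7,"tz": 0,"yaw": 0,"claw": 2},
    {"tx": 0.04,"ty": 0.7,"tz": 0,"yaw": 0,"claw": 2},
    {"tx": 0.04,"ty": 0.7,"tz": 0,"yaw": 0,"claw": 2},
    {"tx": 0.04,"ty": 0.7,"tz": 0,"yaw": 0,"claw": 2},
    {"tx": 0.03,"ty": 0.6,"tz": 0,"yaw": 0,"claw": 2},
    {"tx": 0.03,"ty": 0.5,"tz": 0,"yaw": 0,"claw": 2},
  ],
)

```text
time_s: 4.85
position: [0.4611, -0.0261, 0.0582]
tool_rot: [[0.06, 0.998, -0.0], [0.998, -0.06, 0.0], [0.0, -0.0, -1.0]]
ft_force: [0.6, 0.2, -0.6]
grip_width: 0.0201
gripper_force: 0.0
```

Run:
```python
from fit import *
o=env.observe();print(o['position'],o['ft_force'])
p,d,m=snap('wrist','w5')
cv2.imwrite('pics/w5b.png',np.hstack([cv2.resize(p[:260,110:390],(560,520))])[:,:,::-1])
```

```text
[ 0.4611 -0.0261  0.0582] [ 0.554   0.173  -0.5771]
```

View pics/w5b.png

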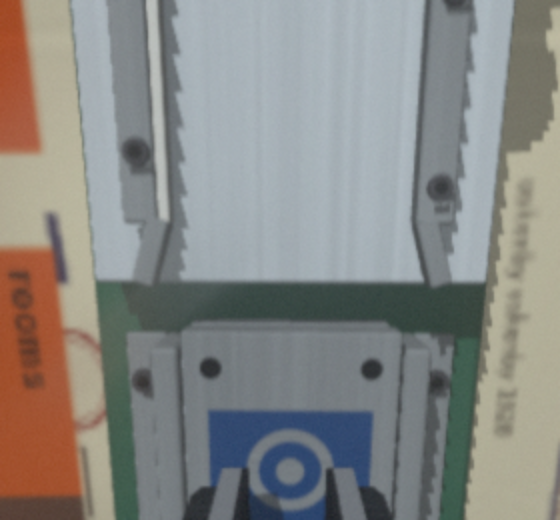

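The plate has not moved. The fingers, at (240,480) and (345,480), passed above it with no force, so the tips stand higher than assumed at this opening. I'll measure the tip height from the depth image.

Run:
```python
from fit import *
m=load('w5')
for u in (226,229,281,285):
    for v in range(228,262,4):
        P=dep(m,m['d'],(u,v)); print(u,v,P, end=' | ')
    print()
for uv in((200,190),(250,190),(300,190),(253,215)):print(uv,dep(m,m['d'],uv))
w3=load('w3');print([dep(w3,w3['d'],(u,v)) for u,v in((210,165),(290,165),(250,80))])
```

```text
226 228 [ 0.4465 -0.0186  0.0464] | 226 232 [ 0.446  -0.0218  0.0446] | 226 236 [ 0.4487 -0.0145  0.0672] | 226 240 [ 0.449  -0.0147  0.0714] | 226 244 [ 0.4495 -0.0142  0.0769] | 226 248 [ 0.4497 -0.015   0.0796] | 226 252 [ 0.4501 -0.015   0.0835] | 226 256 [ 0.4504 -0.015   0.0873] | 226 260 [ 0.4507 -0.0149  0.091 ] | 
229 228 [ 0.4482 -0.0185  0.0469] | 229 232 [ 0.4479 -0.0215  0.0455] | 229 236 [ 0.4501 -0.0145  0.0673] | 229 240 [ 0.4504 -0.0149  0.0712] | 229 244 [ 0.4509 -0.0145  0.0766] | 229 248 [ 0.4512 -0.0144  0.081 ] | 229 252 [ 0.4514 -0.0148  0.0841] | 229 256 [ 0.4517 -0.0149  0.0877] | 229 260 [ 0.4521 -0.0147  0.0917] | 
281 228 [ 0.4778 -0.0214  0.044 ] | 281 232 [ 0.4776 -0.0231  0.0459] | 281 236 [ 0.4759 -0.0164  0.0666] | 281 240 [ 0.4756 -0.0167  0.0706] | 281 244 [ 0.4751 -0.0163  0.0758] | 281 248 [ 0.4747 -0.0165  0.0795] | 281 252 [ 0.4743 -0.016   0.0844] | 281 256 [ 0.474  -0.0161  0.0879] | 281 260 [ 0.4737 -0.016   0.0916] | 
285 228 [ 0.4799 -0.0203  0.0471] | 285 232 [ 0.4799 -0.0232  0.046 ] | 285 236 [ 0.478  -0.0167  0.0662] | 285 240 [ 0.4775 -0.0167  0.0707] | 285 244 [ 0.4769 -0.0161  0.0764] | 285 248 [ 0.4765 -0.0163  0.08  ] | 285 252 [ 0.4759 -0.0154  0.0858] | 285 256 [ 0.4757 -0.016   0.0884] | 285 260 [ 0.4753 -0.0162  0.0915] | 
(200, 190) [0.4331 0.0031 0.0411]
(250, 190) [0.4614 0.0028 0.046 ]
(300, 190) [0.4889 0.0011 0.0456]
(253, 215) [ 0.4623 -0.0112  0.0478]
[array([ 0.4377, -0.0783,  0.0457]), array([ 0.4814, -0.081 ,  0.0447]), array([ 0.4621, -0.0364,  0.0456])]
```

```bash
cat >> h.py <<'E'
def cloud(m,D):
    v,u=np.nonzero(D>0); uv=np.stack([u,v],1).astype(float)
    n=cv2.undistortPoints(uv[:,None],K(m),np.array(m['dist_coeffs'],float))[:,0]
    T=np.array(m['T']); P=(np.c_[n,np.ones(len(n))]*D[v,u][:,None])@T[:3,:3].T+T[:3,3]; return P,uv
E
python3 - <<'E'
from fit import *
o=env.observe();print(o['position'],o['grip_width'],o['q'])
p,d,m=snap('side','s1'); P,uv=cloud(m,d)
tp=o['position']
k=(abs(P[:,0]-tp[0])<.06)&(abs(P[:,1]-tp[1])<.045)&(P[:,2]>.035)
for z in np.arange(.035,.15,.006):
    j=k&(P[:,2]>=z)&(P[:,2]<z+.006); 
    if j.sum(): print(round(z,3),j.sum(),P[j].min(0),P[j].max(0))
print(proj(m,[tp,tp-[0,0,.019],tp+[0,0,.008]]))
E
```

```text
[ 0.461  -0.0257  0.0582] 0.02016707920699613 [-17.9414  25.7043 102.1886   0.0115  52.1214 -14.5402]
0.035 44 [ 0.423  -0.0706  0.0352] [0.5016 0.0103 0.041 ]
0.041 483 [ 0.4213 -0.0706  0.041 ] [0.5016 0.0145 0.0469]
0.047 8 [ 0.4293 -0.0654  0.0471] [ 0.4459 -0.0473  0.0475]
0.059 19 [ 0.4375 -0.0395  0.0596] [ 0.4761 -0.0169  0.0648]
0.065 34 [ 0.4354 -0.04    0.0651] [ 0.483  -0.0168  0.0708]
0.071 34 [ 0.4357 -0.0418  0.071 ] [ 0.4833 -0.0154  0.077 ]
0.077 36 [ 0.4361 -0.0427  0.0771] [ 0.4836 -0.0255  0.0828]
0.083 35 [ 0.4366 -0.0397  0.0832] [ 0.4838 -0.0231  0.0886]
0.089 35 [ 0.437  -0.0394  0.0891] [ 0.484  -0.0229  0.095 ]
0.095 28 [ 0.4335 -0.0415  0.0953] [ 0.4849 -0.0185  0.1005]
0.101 55 [ 0.4182 -0.0426  0.1013] [ 0.4989 -0.0184  0.1069]
0.107 87 [ 0.415  -0.0451  0.107 ] [ 0.5013 -0.0184  0.1129]
0.113 89 [ 0.4128 -0.0428  0.1131] [ 0.5037 -0.0156  0.1189]
0.119 75 [ 0.4091 -0.0447  0.119 ] [ 0.5085 -0.0147  0.1249]
0.125 78 [ 0.4068 -0.0459  0.125 ] [ 0.513  -0.0108  0.1309]
0.131 87 [ 0.4048 -0.0474  0.131 ] [ 0.5155 -0.0144  0.1368]
0.137 102 [ 0.4012 -0.0489  0.1371] [ 0.518  -0.0219  0.143 ]
0.143 108 [ 0.4017 -0.0474  0.1432] [ 0.5203 -0.021   0.149 ]
0.149 127 [ 0.401  -0.0482  0.1491] [ 0.5206 -0.021   0.155 ]
[[188.7093 246.9113]
 [189.2168 254.2401]
 [188.4949 243.7889]]
```

The side view agrees: the tips are at z ≈ 0.06–0.066 when the reported TCP is 0.058, so they stand above the TCP rather than 19 mm ahead of it. I'll go by the measured tips: retreat, lower and re-measure.

Request:
servo_tool(
  steps=[
    {"tx": 0,"ty": 0,"tz": 1,"yaw": 0,"claw": 2},
    {"tx": -0.12,"ty": -2,"tz": 0,"yaw": 0,"claw": 2},
    {"tx": -0.15,"ty": -2.5,"tz": 0,"yaw": 0,"claw": 2},
    {"tx": -0.15,"ty": -2.5,"tz": 0,"yaw": 0,"claw": 2},
    {"tx": -0.15,"ty": -2.5,"tz": 0,"yaw": 0,"claw": 2},
    {"tx": 0,"ty": 0,"tz": -1,"yaw": 0,"claw": 2},
    {"tx": 0,"ty": 0,"tz": -1,"yaw": 0,"claw": 2},
    {"tx": 0,"ty": 0,"tz": -1,"yaw": 0,"claw": 2},
    {"tx": 0,"ty": 0,"tz": -0.4,"yaw": 0,"claw": 2},
    {"tx": 0,"ty": 0,"tz": 0,"yaw": 0,"claw": 2},
    {"tx": 0,"ty": 0,"tz": 0,"yaw": 0,"claw": 2},
  ],
)

```text
time_s: 6.05
position: [0.4555, -0.1214, 0.0343]
tool_rot: [[0.059, 0.998, -0.0], [0.998, -0.059, 0.0], [0.0, -0.0, -1.0]]
ft_force: [-0.9, -0.2, 0.3]
grip_width: 0.02
gripper_force: 0.0
```

```bash
cat > tips.py <<'E'
from fit import *
def tips(tag,pr=True):
    o=env.observe();tp=o['position'];print(o['time_s'],tp,o['ft_force'],o['grip_width'])
    for n in('wrist','side'):
        p,d,m=snap(n,n+tag);P,uv=cloud(m,d)
        k=(abs(P[:,0]-tp[0])<.026)&(abs(P[:,1]-tp[1])<.02)&(P[:,2]>tp[2]-.03)&(P[:,2]<.2)
        Q=P[k]; print(n,'finger z low',np.sort(Q[:,2])[[0,3,8,15]] if len(Q)>15 else Q, 'y',Q[:,1].min(),Q[:,1].max())
E
python3 - <<'E'
from tips import *
tips('2')
E
```

```text
6.05 [ 0.4555 -0.1214  0.0343] [-0.8883 -0.1935  0.2896] 0.019999376501461552
wrist finger z low [0.013  0.0135 0.0141 0.0144] y -0.1343924226293001 -0.10137785479418357
side finger z low [0.0073 0.0079 0.0081 0.0087] y -0.14137011235676178 -0.10145443048828162
```

Run:
```python
from fit import *
tp=np.array([.4555,-.1214,.0343])
for n in('wrist2','side2'):
    m=load(n);P,uv=cloud(m,m['d'])
    k=(abs(P[:,0]-tp[0])<.035)&(abs(P[:,1]-tp[1])<.025)&(P[:,2]<.1)&(P[:,2]>.003)
    for z in np.arange(.003,.08,.005):
        j=k&(P[:,2]>=z)&(P[:,2]<z+.005)
        if j.sum():print(n,round(z,3),j.sum(),P[j].min(0),P[j].max(0))
```

```text
wrist2 0.008 23 [ 0.4241 -0.1015  0.012 ] [ 0.4546 -0.0999  0.013 ]
wrist2 0.013 808 [ 0.4208 -0.103   0.013 ] [ 0.4905 -0.0964  0.0174]
wrist2 0.033 1 [ 0.4466 -0.1112  0.0377] [ 0.4466 -0.1112  0.0377]
wrist2 0.038 146 [ 0.4351 -0.1285  0.0382] [ 0.4787 -0.1093  0.0429]
wrist2 0.043 273 [ 0.4332 -0.1335  0.043 ] [ 0.4795 -0.1091  0.048 ]
wrist2 0.048 304 [ 0.433  -0.1326  0.0481] [ 0.4799 -0.1093  0.053 ]
wrist2 0.053 338 [ 0.433  -0.1344  0.053 ] [ 0.48   -0.1093  0.058 ]
wrist2 0.058 387 [ 0.4328 -0.1325  0.058 ] [ 0.4798 -0.1093  0.063 ]
wrist2 0.063 358 [ 0.4328 -0.133   0.063 ] [ 0.4798 -0.1091  0.068 ]
wrist2 0.068 554 [ 0.4401 -0.1337  0.068 ] [ 0.4732 -0.1092  0.073 ]
wrist2 0.073 487 [ 0.4253 -0.1331  0.073 ] [ 0.4864 -0.1073  0.078 ]
wrist2 0.078 1027 [ 0.4209 -0.131   0.078 ] [ 0.4904 -0.1065  0.083 ]
side2 0.003 13 [ 0.425  -0.1039  0.0067] [ 0.4899 -0.0988  0.008 ]
side2 0.008 68 [ 0.4209 -0.1058  0.008 ] [ 0.4902 -0.0986  0.013 ]
side2 0.013 83 [ 0.4212 -0.107   0.0131] [ 0.4904 -0.0965  0.0171]
side2 0.033 6 [ 0.4392 -0.1317  0.0363] [ 0.4698 -0.1161  0.037 ]
side2 0.038 23 [ 0.4331 -0.1353  0.0383] [ 0.4723 -0.1136  0.043 ]
side2 0.043 33 [ 0.4314 -0.1353  0.0433] [ 0.478  -0.1104  0.0479]
side2 0.048 30 [ 0.4315 -0.1354  0.0484] [ 0.477  -0.1227  0.0528]
side2 0.053 34 [ 0.4319 -0.1359  0.0531] [ 0.4772 -0.1216  0.0579]
side2 0.058 33 [ 0.4323 -0.136   0.0581] [ 0.4775 -0.1196  0.0629]
side2 0.063 32 [ 0.4329 -0.1361  0.0631] [ 0.4776 -0.1176  0.0678]
side2 0.068 36 [ 0.4311 -0.1356  0.0682] [ 0.4783 -0.1121  0.0728]
side2 0.073 30 [ 0.4278 -0.137   0.0731] [ 0.4846 -0.1123  0.0777]
side2 0.078 50 [ 0.4229 -0.1393  0.078 ] [ 0.4892 -0.1111  0.083 ]
```

Tips are at z ≈ 0.0375 with the TCP at 0.034, and the finger fronts are 11.5 mm ahead of it. I'll raise 2 mm and push gently.

Request:
servo_tool(
  steps=[
    {"tx": 0.05,"ty": 0.8,"tz": 0.2,"yaw": 0,"claw": 2},
    {"tx": 0.05,"ty": 0.8,"tz": 0,"yaw": 0,"claw": 2},
    {"tx": 0.03,"ty": 0.5,"tz": 0,"yaw": 0,"claw": 2},
    {"tx": 0.02,"ty": 0.3,"tz": 0,"yaw": 0,"claw": 2},
    {"tx": 0.02,"ty": 0.3,"tz": 0,"yaw": 0,"claw": 2},
    {"tx": 0.02,"ty": 0.3,"tz": 0,"yaw": 0,"claw": 2},
    {"tx": 0.02,"ty": 0.3,"tz": 0,"yaw": 0,"claw": 2},
    {"tx": 0.02,"ty": 0.3,"tz": 0,"yaw": 0,"claw": 2},
  ],
)

```text
time_s: 6.95
position: [0.4578, -0.0858, 0.0363]
tool_rot: [[0.06, 0.998, 0.0], [0.998, -0.06, -0.0], [-0.0, 0.0, -1.0]]
ft_force: [0.0, -2.4, -0.1]
grip_width: 0.0198
gripper_force: 1.3
```

```bash
cat > pl.py <<'E'
from fit import *
def plate(f):
    o=env.observe();print(o['time_s'],o['position'],o['ft_force'],o['wrist_torque'])
    p,d,m=snap('wrist',f);P,uv=cloud(m,d)
    b=p[uv[:,1].astype(int),uv[:,0].astype(int)].astype(int)
    k=(b[:,2]-b[:,0]>50)&(abs(P[:,2]-.045)<.006)&(abs(P[:,0]-.465)<.04)
    Q=P[k]; 
    if k.sum()<50: print('no blue',k.sum());return
    r=cv2.minAreaRect((Q[:,:2]*1000).astype(np.float32));print('blue n',k.sum(),'rect',r,'zmed',np.median(Q[:,2]),'ymin/max',Q[:,1].min(),Q[:,1].max())
E
python3 - <<'E'
from pl import *
plate('w6')
m=load('w2');P,uv=cloud(m,m['d']);b=m['p'][uv[:,1].astype(int),uv[:,0].astype(int)].astype(int)
k=(b[:,2]-b[:,0]>50)&(abs(P[:,2]-.045)<.006)&(abs(P[:,0]-.465)<.04)
print(cv2.minAreaRect((P[k][:,:2]*1000).astype(np.float32)),P[k][:,1].max())
E
```

```text
6.95 [ 0.4578 -0.0858  0.0363] [ 0.0444 -2.4    -0.0685] [-0.4513  0.0024 -0.0042]
blue n 11638 rect ((461.6358642578125, -29.155017852783203), (63.69996643066406, 45.96525192260742), 86.49952697753906) zmed 0.04583337793265978 ymin/max -0.062114447645880276 0.0037117115459881517
((461.3677062988281, -38.329994201660156), (62.872615814208984, 44.57701110839844), 85.83329772949219) -0.005729291325204354
```

Request:
servo_tool(
  steps=[
    {"tx": 0.03,"ty": 0.4,"tz": 0,"yaw": 0,"claw": 2},
    {"tx": 0.03,"ty": 0.5,"tz": 0,"yaw": 0,"claw": 2},
    {"tx": 0.04,"ty": 0.6,"tz": 0,"yaw": 0,"claw": 2},
    {"tx": 0.04,"ty": 0.6,"tz": 0,"yaw": 0,"claw": 2},
    {"tx": 0.04,"ty": 0.6,"tz": 0,"yaw": 0,"claw": 2},
    {"tx": 0.04,"ty": 0.6,"tz": 0,"yaw": 0,"claw": 2},
    {"tx": 0.03,"ty": 0.5,"tz": 0,"yaw": 0,"claw": 2},
  ],
)

```text
time_s: 7.7
position: [0.4602, -0.0471, 0.0362]
tool_rot: [[0.06, 0.998, -0.0], [0.998, -0.06, -0.0], [-0.0, -0.0, -1.0]]
ft_force: [-0.1, -3.7, 1.5]
grip_width: 0.0201
gripper_force: 1.5
```

```bash
python3 -c "
from pl import *
plate('w7')"
```

```text
7.7 [ 0.4602 -0.0471  0.0362] [-0.0663 -3.6793  1.5339] [-0.5467  0.076  -0.0015]
blue n 11629 rect ((464.1116638183594, 9.389886856079102), (63.74546432495117, 45.86830139160156), 86.573974609375) zmed 0.04581931942146386 ymin/max -0.023658305921632608 0.04240657027450832
```

Request:
servo_tool(
  steps=[
    {"tx": 0.04,"ty": 0.6,"tz": 0,"yaw": 0,"claw": 2},
    {"tx": 0.03,"ty": 0.6,"tz": 0,"yaw": 0,"claw": 2},
    {"tx": 0.04,"ty": 0.6,"tz": 0,"yaw": 0,"claw": 2},
    {"tx": 0.03,"ty": 0.6,"tz": 0,"yaw": 0,"claw": 2},
    {"tx": 0.04,"ty": 0.6,"tz": 0,"yaw": 0,"claw": 2},
    {"tx": 0.04,"ty": 0.6,"tz": 0,"yaw": 0,"claw": 2},
    {"tx": 0.03,"ty": 0.6,"tz": 0,"yaw": 0,"claw": 2},
    {"tx": 0.04,"ty": 0.6,"tz": 0,"yaw": 0,"claw": 2},
  ],
)

```text
time_s: 8.55
position: [0.4629, 0.0009, 0.0361]
tool_rot: [[0.06, 0.998, -0.0], [0.998, -0.06, 0.0], [0.0, -0.0, -1.0]]
ft_force: [-1.0, -1.4, -0.7]
grip_width: 0.0201
gripper_force: 0.8
```

```bash
python3 -c "
from pl import *
plate('w8')"
```

```text
8.55 [0.4629 0.0009 0.0361] [-0.9721 -1.3722 -0.6938] [-0.3114  0.0247  0.0441]
blue n 11400 rect ((467.026611328125, 57.277435302734375), (63.58732223510742, 45.85409927368164), 86.56349182128906) zmed 0.045356846106436866 ymin/max 0.024492487212488652 0.09021542857827851
```

Request:
servo_tool(
  steps=[
    {"tx": 0.03,"ty": 0.5,"tz": 0,"yaw": 0,"claw": 2},
    {"tx": 0.03,"ty": 0.5,"tz": 0,"yaw": 0,"claw": 2},
    {"tx": 0.03,"ty": 0.5,"tz": 0,"yaw": 0,"claw": 2},
    {"tx": 0.03,"ty": 0.5,"tz": 0,"yaw": 0,"claw": 2},
    {"tx": 0.03,"ty": 0.5,"tz": 0,"yaw": 0,"claw": 2},
    {"tx": 0.03,"ty": 0.5,"tz": 0,"yaw": 0,"claw": 2},
    {"tx": 0.03,"ty": 0.5,"tz": 0,"yaw": 0,"claw": 2},
    {"tx": 0.03,"ty": 0.5,"tz": 0,"yaw": 0,"claw": 2},
    {"tx": 0.02,"ty": 0.3,"tz": 0,"yaw": 0,"claw": 2},
  ],
)

```text
time_s: 9.5
position: [0.4656, 0.0438, 0.0362]
tool_rot: [[0.06, 0.998, -0.0], [0.998, -0.06, -0.0], [-0.0, -0.0, -1.0]]
ft_force: [-0.2, -1.6, 0.4]
grip_width: 0.0203
gripper_force: 1.3
```

```bash
python3 -c "
from pl import *
plate('w9')
p=load('w9')['p'];t,_,_=snap('top','t9')
cv2.imwrite('pics/c9.png',np.hstack([cv2.resize(p[:260,80:420],(510,390)),cv2.resize(t[196:268,205:255],(271,390),interpolation=cv2.INTER_CUBIC)])[:,:,::-1])"
```

```text
9.5 [0.4656 0.0438 0.0362] [-0.1733 -1.5641  0.3827] [-0.3979  0.0787 -0.0169]
blue n 11131 rect ((469.75750732421875, 100.08390808105469), (63.87893295288086, 45.78712463378906), 86.70934295654297) zmed 0.04483671381462806 ymin/max 0.0670420050556027 0.13309370006173998
```

View pics/c9.png

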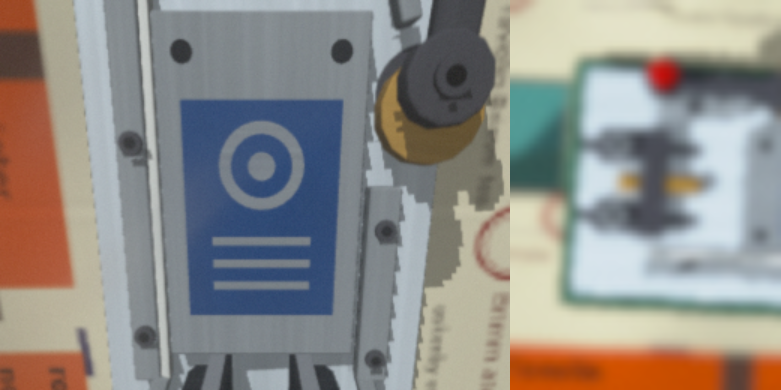

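The plate is square in the channel and the cam is clear on its right. In the top crop the screw end (712,183) is about 16 mm ahead of the plate front (750). Creeping up on it.

Request:
servo_tool(
  steps=[
    {"tx": 0.02,"ty": 0.3,"tz": 0,"yaw": 0,"claw": 2},
    {"tx": 0.02,"ty": 0.3,"tz": 0,"yaw": 0,"claw": 2},
    {"tx": 0.02,"ty": 0.3,"tz": 0,"yaw": 0,"claw": 2},
    {"tx": 0.01,"ty": 0.15,"tz": 0,"yaw": 0,"claw": 2},
    {"tx": 0,"ty": 0.1,"tz": 0,"yaw": 0,"claw": 2},
  ],
)

```text
time_s: 10.1
position: [0.4664, 0.0549, 0.0362]
tool_rot: [[0.06, 0.998, 0.0], [0.998, -0.06, -0.0], [-0.0, 0.0, -1.0]]
ft_force: [0.5, -1.8, -0.6]
grip_width: 0.0201
gripper_force: 1.1
```

Request:
servo_tool(
  steps=[
    {"tx": 0.01,"ty": 0.1,"tz": 0,"yaw": 0,"claw": 2},
    {"tx": 0,"ty": 0.1,"tz": 0,"yaw": 0,"claw": 2},
  ],
)

```text
time_s: 10.3
position: [0.4664, 0.0568, 0.0362]
tool_rot: [[0.06, 0.998, -0.0], [0.998, -0.06, 0.0], [0.0, -0.0, -1.0]]
ft_force: [-0.2, -2.5, 0.2]
grip_width: 0.0201
gripper_force: 1.1
```

Request:
servo_tool(
  steps=[
    {"tx": 0.01,"ty": 0.1,"tz": 0,"yaw": 0,"claw": 2},
    {"tx": 0,"ty": 0.1,"tz": 0,"yaw": 0,"claw": 2},
  ],
)

```text
time_s: 10.5
position: [0.4666, 0.0588, 0.0362]
tool_rot: [[0.06, 0.998, 0.0], [0.998, -0.06, 0.0], [0.0, 0.0, -1.0]]
ft_force: [0.7, -2.2, -1.2]
grip_width: 0.0199
gripper_force: 1.1
```

Request:
servo_tool(
  steps=[
    {"tx": 0.01,"ty": 0.1,"tz": 0,"yaw": 0,"claw": 2},
    {"tx": 0,"ty": 0.1,"tz": 0,"yaw": 0,"claw": 2},
  ],
)

```text
time_s: 10.7
position: [0.4667, 0.0609, 0.0362]
tool_rot: [[0.06, 0.998, 0.0], [0.998, -0.06, 0.0], [0.0, 0.0, -1.0]]
ft_force: [-0.4, -1.5, -1.0]
grip_width: 0.0202
gripper_force: 1.1
```

Request:
servo_tool(
  steps=[
    {"tx": 0.01,"ty": 0.1,"tz": 0,"yaw": 0,"claw": 2},
    {"tx": 0,"ty": 0.1,"tz": 0,"yaw": 0,"claw": 2},
  ],
)

```text
time_s: 10.9
position: [0.4667, 0.0629, 0.0362]
tool_rot: [[0.06, 0.998, -0.0], [0.998, -0.06, -0.0], [-0.0, -0.0, -1.0]]
ft_force: [0.7, -1.9, -0.9]
grip_width: 0.02
gripper_force: 1.1
```

Request:
servo_tool(
  steps=[
    {"tx": 0.01,"ty": 0.1,"tz": 0,"yaw": 0,"claw": 2},
    {"tx": 0,"ty": 0.05,"tz": 0,"yaw": 0,"claw": 2},
  ],
)

```text
time_s: 11.1
position: [0.4668, 0.0644, 0.0362]
tool_rot: [[0.06, 0.998, -0.0], [0.998, -0.06, 0.0], [0.0, -0.0, -1.0]]
ft_force: [-0.2, -2.6, -0.9]
grip_width: 0.0204
gripper_force: 1.1
```

Request:
servo_tool(
  steps=[
    {"tx": 0.01,"ty": 0.1,"tz": 0,"yaw": 0,"claw": 2},
    {"tx": 0,"ty": 0.05,"tz": 0,"yaw": 0,"claw": 2},
  ],
)

```text
time_s: 11.3
position: [0.4669, 0.0652, 0.0362]
tool_rot: [[0.059, 0.998, -0.0], [0.998, -0.059, -0.001], [-0.001, -0.0, -1.0]]
ft_force: [-0.9, -9.6, -0.2]
grip_width: 0.0201
gripper_force: 4.9
```

```bash
python3 -c "
from pl import *
plate('w10')"
```

```text
11.3 [0.4669 0.0652 0.0362] [-0.9121 -9.5816 -0.2421] [-1.6018  0.1763  0.0534]
blue n 11204 rect ((470.98602294921875, 121.41619873046875), (64.01066589355469, 45.85715866088867), 86.72509765625) zmed 0.044837926214034166 ymin/max 0.08866868564197902 0.15441019178407608
```

Request:
servo_tool(
  steps=[
    {"tx": 0,"ty": 0.05,"tz": 0,"yaw": 0,"claw": 2},
    {"tx": 0,"ty": 0,"tz": 0,"yaw": 0,"claw": 2},
  ],
)

```text
time_s: 11.55
position: [0.467, 0.0652, 0.0362]
tool_rot: [[0.059, 0.998, -0.0], [0.998, -0.059, -0.002], [-0.002, -0.0, -1.0]]
ft_force: [-1.0, -10.4, -0.3]
grip_width: 0.02
gripper_force: 5.4
```

Request:
servo_tool(
  steps=[
    {"tx": 0,"ty": 0.1,"tz": 0,"yaw": 0,"claw": 2},
    {"tx": 0,"ty": 0,"tz": 0,"yaw": 0,"claw": 2},
  ],
)

```text
time_s: 11.75
position: [0.467, 0.0654, 0.0362]
tool_rot: [[0.059, 0.998, -0.0], [0.998, -0.059, -0.004], [-0.004, -0.0, -1.0]]
ft_force: [-0.7, -16.0, -0.6]
grip_width: 0.0198
gripper_force: 8.5
```

Seated at 16 N. Now back off, lift, and look at the handle.

Request:
servo_tool(
  steps=[
    {"tx": 0,"ty": -0.15,"tz": 0,"yaw": 0,"claw": 2},
    {"tx": 0,"ty": -0.3,"tz": 0,"yaw": 0,"claw": 2},
    {"tx": 0,"ty": -0.6,"tz": 0.3,"yaw": 0,"claw": 2},
    {"tx": 0,"ty": 0,"tz": 4,"yaw": 0,"claw": 2},
    {"tx": 0,"ty": 0,"tz": 4.5,"yaw": 0,"claw": 2},
    {"tx": 0,"ty": 0,"tz": 4.5,"yaw": 0,"claw": 5},
    {"tx": 2.5,"ty": 3.5,"tz": 0,"yaw": 0,"claw": 5},
    {"tx": 2.5,"ty": 3.5,"tz": 0,"yaw": 0,"claw": 5},
    {"tx": 0,"ty": 0,"tz": 0,"yaw": 0,"claw": 5},
    {"tx": 0,"ty": 0,"tz": 0,"yaw": 0,"claw": 5},
  ],
)

```text
time_s: 12.75
position: [0.5167, 0.1272, 0.169]
tool_rot: [[0.058, 0.998, -0.001], [0.998, -0.058, 0.0], [0.0, -0.001, -1.0]]
ft_force: [-0.3, 0.8, 0.2]
grip_width: 0.0502
gripper_force: 0.0
```

```bash
cat > hd.py <<'E'
from fit import *
def handle(f,n='wrist'):
    o=env.observe();tp=o['position'];print(o['time_s'],tp,o['ft_force'],o['grip_width'])
    p,d,m=snap(n,f);P,uv=cloud(m,d);b=p[uv[:,1].astype(int),uv[:,0].astype(int)].astype(int)
    k=(b[:,0]>90)&(b[:,0]-b[:,1]>60)&(b[:,0]-b[:,2]>60)&(P[:,2]>.05)&(P[:,2]<.1)&(abs(P[:,0]-.53)<.09)&(abs(P[:,1]-.16)<.09)
    Q=P[k]
    if len(Q)<8: print('none',len(Q));return
    print(len(Q),'z',Q[:,2].min(),Q[:,2].max()); t=Q[Q[:,2]>Q[:,2].max()-.004]
    print('top',len(t),t.min(0),t.max(0),'c',(t.min(0)+t.max(0))/2); print('all',Q.min(0),Q.max(0),(Q.min(0)+Q.max(0))/2)
def fingers(f,tp,zlo):
    m=load(f);P,uv=cloud(m,m['d']);k=(abs(P[:,0]-tp[0])<.06)&(abs(P[:,1]-tp[1])<.02)&(P[:,2]>zlo)&(P[:,2]<zlo+.06)
    for z in np.arange(zlo,zlo+.06,.005):
        j=k&(P[:,2]>=z)&(P[:,2]<z+.005)
        if j.sum():print(round(z,3),j.sum(),P[j].min(0),P[j].max(0))
E
python3 -c "
from hd import *
handle('w11')
fingers('w11',env.observe()['position'],env.observe()['position'][2]-.03)
m=load('w11');P,uv=cloud(m,m['d']);b=m['p'][uv[:,1].astype(int),uv[:,0].astype(int)].astype(int)
k=(b[:,2]-b[:,0]>50)&(abs(P[:,2]-.045)<.006)&(abs(P[:,0]-.465)<.05)
print(k.sum(),cv2.minAreaRect((P[k][:,:2]*1000).astype(np.float32)) if k.sum() else '')
"
```

```text
12.75 [0.5167 0.1272 0.169 ] [-0.3247  0.7523  0.2149] 0.05018255770999193
258 z 0.08907958352854412 0.09338147150997236
top 254 [0.5201 0.1852 0.0894] [0.5325 0.198  0.0934] c [0.5263 0.1916 0.0914]
all [0.5201 0.1852 0.0891] [0.5325 0.198  0.0934] [0.5263 0.1916 0.0912]
0.169 19 [0.4918 0.1161 0.1731] [0.5426 0.1347 0.174 ]
0.174 174 [0.4866 0.1144 0.174 ] [0.549 0.14  0.179]
0.179 329 [0.48   0.1151 0.179 ] [0.5551 0.1403 0.184 ]
0.184 402 [0.4793 0.1143 0.1841] [0.5563 0.1402 0.189 ]
0.189 446 [0.4791 0.1149 0.189 ] [0.5562 0.1403 0.194 ]
0.194 503 [0.4788 0.1151 0.1941] [0.5562 0.1405 0.199 ]
1737 ((471.1564025878906, 121.05278015136719), (61.94105911254883, 44.15901184082031), 86.56597900390625)
```

Request:
servo_tool(
  steps=[
    {"tx": 0.45,"ty": 3.2,"tz": 0,"yaw": 0,"claw": 5},
    {"tx": 0.45,"ty": 3.2,"tz": 0,"yaw": 0,"claw": 5},
    {"tx": 0,"ty": 0,"tz": -4,"yaw": 0,"claw": 5},
    {"tx": 0,"ty": 0,"tz": -3,"yaw": 0,"claw": 5},
    {"tx": 0,"ty": 0,"tz": -2,"yaw": 0,"claw": 5},
    {"tx": 0,"ty": 0,"tz": -1.8,"yaw": 0,"claw": 5},
    {"tx": 0,"ty": 0,"tz": 0,"yaw": 0,"claw": 5},
    {"tx": 0,"ty": 0,"tz": 0,"yaw": 0,"claw": 3},
  ],
  newtons=20,
)

```text
time_s: 13.6
position: [0.526, 0.1901, 0.0618]
tool_rot: [[0.061, 0.998, 0.0], [0.998, -0.061, -0.0], [-0.0, 0.0, -1.0]]
ft_force: [-0.5, 0.1, 0.1]
grip_width: 0.0368
gripper_force: 0.0
```

```bash
python3 -c "
from hd import *
handle('w12')
fingers('w12',env.observe()['position'],env.observe()['position'][2]-.005)
"
```

```text
13.6 [0.526  0.1901 0.0618] [-0.4782  0.1021  0.1082] 0.03676108834521367
1182 z 0.057517110141204725 0.09313785369334948
top 685 [0.5201 0.1849 0.0892] [0.5331 0.1991 0.0931] c [0.5266 0.192  0.0912]
all [0.5186 0.1666 0.0575] [0.5331 0.1996 0.0931] [0.5259 0.1831 0.0753]
0.057 283 [0.517  0.1858 0.0573] [0.5369 0.2022 0.0623]
0.062 157 [0.5077 0.1796 0.0623] [0.5454 0.1994 0.0673]
0.067 304 [0.4964 0.1782 0.0673] [0.5569 0.2025 0.0723]
0.072 454 [0.495  0.1781 0.0723] [0.5588 0.2027 0.0773]
0.077 521 [0.4949 0.1778 0.0773] [0.5587 0.2028 0.0823]
0.082 542 [0.4951 0.178  0.0823] [0.5588 0.2029 0.0873]
0.087 1237 [0.495  0.1782 0.0873] [0.559  0.2029 0.0923]
0.092 467 [0.4951 0.1775 0.0923] [0.5586 0.203  0.0972]
0.097 804 [0.5024 0.1765 0.0973] [0.552  0.2031 0.1023]
0.102 448 [0.4879 0.1785 0.1023] [0.5658 0.2049 0.1073]
0.107 981 [0.4777 0.1935 0.1073] [0.577  0.2057 0.1123]
0.112 1677 [0.4748 0.1754 0.1123] [0.5787 0.2064 0.1173]
```

Request:
servo_tool(
  steps=[
    {"tx": 0.03,"ty": 0.15,"tz": 0,"yaw": 0,"claw": 1},
    {"tx": 0,"ty": 0,"tz": 0,"yaw": 0,"claw": 1},
    {"tx": 0,"ty": 0,"tz": 0,"yaw": 0,"claw": 1},
    {"tx": 0,"ty": 0,"tz": 0,"yaw": 0,"claw": 1},
    {"tx": 0,"ty": 0,"tz": 0,"yaw": 0,"claw": 1},
    {"tx": 0,"ty": 0,"tz": 0,"yaw": 0,"claw": 1},
  ],
  newtons=20,
)

```text
time_s: 14.25
position: [0.5267, 0.1923, 0.0624]
tool_rot: [[0.06, 0.998, 0.002], [0.998, -0.06, -0.0], [0.0, 0.002, -1.0]]
ft_force: [-0.4, -2.3, 6.8]
grip_width: 0.0144
gripper_force: 20.7
```

Request:
servo_tool(
  steps=[
    {"tx": 0,"ty": 0,"tz": 0.15,"yaw": 0,"claw": 1},
    {"tx": 0.26,"ty": -0.04,"tz": 0,"yaw": -2.5,"claw": 1},
    {"tx": 0.26,"ty": -0.05,"tz": 0,"yaw": -2.5,"claw": 1},
    {"tx": 0.51,"ty": -0.13,"tz": 0,"yaw": -5,"claw": 1},
    {"tx": 0.49,"ty": -0.18,"tz": 0,"yaw": -5,"claw": 1},
  ],
)

```text
time_s: 14.75
position: [0.5411, 0.1884, 0.0625]
tool_rot: [[0.319, 0.948, -0.001], [0.948, -0.319, -0.0], [-0.0, -0.001, -1.0]]
ft_force: [-1.5, 0.2, -1.1]
grip_width: 0.0143
gripper_force: 20.6
```

Request:
servo_tool(
  steps=[
    {"tx": 0.48,"ty": -0.22,"tz": 0,"yaw": -5,"claw": 1},
    {"tx": 0.46,"ty": -0.26,"tz": 0,"yaw": -5,"claw": 1},
    {"tx": 0.43,"ty": -0.3,"tz": 0,"yaw": -5,"claw": 1},
    {"tx": 0.4,"ty": -0.33,"tz": 0,"yaw": -5,"claw": 1},
  ],
)

```text
time_s: 15.15
position: [0.5589, 0.1773, 0.0625]
tool_rot: [[0.624, 0.781, -0.001], [0.781, -0.624, 0.0], [-0.001, -0.001, -1.0]]
ft_force: [-0.3, -0.4, -2.6]
grip_width: 0.0142
gripper_force: 20.7
```

Request:
servo_tool(
  steps=[
    {"tx": 0.19,"ty": -0.18,"tz": 0,"yaw": -2.5,"claw": 1},
    {"tx": 0.18,"ty": -0.19,"tz": 0,"yaw": -2.5,"claw": 1},
    {"tx": 0.17,"ty": -0.2,"tz": 0,"yaw": -2.5,"claw": 1},
  ],
)

```text
time_s: 15.45
position: [0.5643, 0.1717, 0.0626]
tool_rot: [[0.719, 0.694, -0.001], [0.694, -0.719, 0.0], [-0.0, -0.001, -1.0]]
ft_force: [0.2, 1.9, -1.9]
grip_width: 0.0143
gripper_force: 20.6
```

Request:
servo_tool(
  steps=[
    {"tx": 0.17,"ty": -0.2,"tz": 0,"yaw": -2.5,"claw": 1},
    {"tx": 0.15,"ty": -0.21,"tz": 0,"yaw": -2.5,"claw": 1},
  ],
)

```text
time_s: 15.65
position: [0.5675, 0.1677, 0.0626]
tool_rot: [[0.777, 0.629, -0.001], [0.629, -0.777, 0.0], [-0.0, -0.001, -1.0]]
ft_force: [-0.0, 1.0, -1.7]
grip_width: 0.0144
gripper_force: 20.6
```

Request:
servo_tool(
  steps=[
    {"tx": 0.15,"ty": -0.22,"tz": 0,"yaw": -2.5,"claw": 1},
  ],
)

```text
time_s: 15.75
position: [0.569, 0.1655, 0.0625]
tool_rot: [[0.804, 0.595, -0.001], [0.595, -0.804, 0.001], [-0.0, -0.001, -1.0]]
ft_force: [-0.3, 1.4, -1.8]
grip_width: 0.0142
gripper_force: 20.6
```

Request:
servo_tool(
  steps=[
    {"tx": 0.14,"ty": -0.22,"tz": 0,"yaw": -2.5,"claw": 1},
  ],
)

```text
time_s: 15.85
position: [0.5702, 0.1635, 0.0625]
tool_rot: [[0.829, 0.559, -0.001], [0.559, -0.829, 0.001], [-0.0, -0.001, -1.0]]
ft_force: [-3.0, 2.9, -0.9]
grip_width: 0.0143
gripper_force: 20.8
```

Request:
servo_tool(
  steps=[
    {"tx": 0.13,"ty": -0.23,"tz": 0,"yaw": -2.5,"claw": 1},
  ],
)

```text
time_s: 15.95
position: [0.5713, 0.1617, 0.0625]
tool_rot: [[0.853, 0.522, -0.002], [0.522, -0.853, 0.002], [-0.0, -0.002, -1.0]]
ft_force: [-1.8, 5.6, -1.3]
grip_width: 0.0143
gripper_force: 20.8
```

Request:
servo_tool(
  steps=[
    {"tx": 0.06,"ty": -0.12,"tz": 0,"yaw": -1.25,"claw": 1},
  ],
)

```text
time_s: 16.05
position: [0.5717, 0.1607, 0.0625]
tool_rot: [[0.864, 0.504, -0.002], [0.504, -0.864, 0.002], [-0.001, -0.003, -1.0]]
ft_force: [-1.4, 6.4, -0.6]
grip_width: 0.0144
gripper_force: 20.9
```

Request:
servo_tool(
  steps=[
    {"tx": 0.06,"ty": -0.12,"tz": 0,"yaw": -1.25,"claw": 1},
  ],
)

```text
time_s: 16.15
position: [0.5723, 0.1596, 0.0625]
tool_rot: [[0.874, 0.485, -0.002], [0.485, -0.874, 0.002], [-0.0, -0.003, -1.0]]
ft_force: [-2.5, 8.4, -0.3]
grip_width: 0.014
gripper_force: 20.9
```

Request:
servo_tool(
  steps=[
    {"tx": 0,"ty": 0,"tz": 0,"yaw": 0,"claw": 1},
    {"tx": 0,"ty": 0,"tz": 0,"yaw": 0,"claw": 1},
  ],
)

```text
time_s: 16.35
position: [0.5723, 0.1596, 0.0625]
tool_rot: [[0.874, 0.486, -0.002], [0.486, -0.874, 0.002], [-0.0, -0.003, -1.0]]
ft_force: [-1.6, 5.8, -1.6]
grip_width: 0.0144
gripper_force: 20.8
```

```bash
python3 -c "
from pl import *
o=env.observe();print(o['ft_force'],o['wrist_torque'])
plate('w13')"
```

```text
[-1.5833  5.829  -1.62  ] [0.8696 0.3015 0.0504]
16.35 [0.5723 0.1596 0.0625] [-1.5833  5.829  -1.62  ] [0.8696 0.3015 0.0504]
no blue 0
```

Bite felt: about 8.5 N while turning and 6 N at rest, against the ~2 N seen when free. That is properly tight, so I'll unload and release.

Request:
servo_tool(
  steps=[
    {"tx": -0.03,"ty": 0.05,"tz": 0,"yaw": 0,"claw": 1},
    {"tx": 0,"ty": 0,"tz": 0,"yaw": 0,"claw": 3},
    {"tx": 0,"ty": 0,"tz": 0,"yaw": 0,"claw": 4.5},
    {"tx": 0,"ty": 0,"tz": 0,"yaw": 0,"claw": 4.5},
    {"tx": 0,"ty": 0,"tz": 0,"yaw": 0,"claw": 4.5},
    {"tx": 0,"ty": 0,"tz": 2,"yaw": 0,"claw": 4.5},
    {"tx": 0,"ty": 0,"tz": 4,"yaw": 0,"claw": 4.5},
    {"tx": 0,"ty": 0,"tz": 4,"yaw": 0,"claw": 4.5},
    {"tx": -3.5,"ty": -3.5,"tz": 2,"yaw": 5,"claw": 4.5},
    {"tx": -3.5,"ty": -3.5,"tz": 2,"yaw": 5,"claw": 4.5},
    {"tx": -3.5,"ty": -3.5,"tz": 2,"yaw": 8,"claw": 4.5},
    {"tx": 0,"ty": -3.5,"tz": 0,"yaw": 8,"claw": 4.5},
    {"tx": 0,"ty": -3.5,"tz": 0,"yaw": 8,"claw": 4.5},
    {"tx": 0,"ty": 0,"tz": 0,"yaw": 8,"claw": 4.5},
    {"tx": 0,"ty": 0,"tz": 0,"yaw": 8,"claw": 4.5},
    {"tx": 0,"ty": 0,"tz": 0,"yaw": 8,"claw": 4.5},
  ],
)

```text
time_s: 18.0
position: [0.4744, -0.01, 0.2191]
tool_rot: [[0.046, 0.999, 0.0], [0.999, -0.046, -0.0], [-0.0, 0.0, -1.0]]
ft_force: [0.2, -0.1, 0.5]
grip_width: 0.0452
gripper_force: 0.0
```

Run:
```python
from fit import *
o=env.observe();print(o['time_s'],o['position'],o['ft_force'],o['tool_rot'][:,0])
for n in('wrist','top'):
    p,d,m=snap(n,n+'14');P,uv=cloud(m,d);b=p[uv[:,1].astype(int),uv[:,0].astype(int)].astype(int)
    k=(b[:,2]-b[:,0]>50)&(abs(P[:,2]-.045)<.008)&(abs(P[:,0]-.465)<.05)&(abs(P[:,1]-.12)<.06)
    print(n,k.sum(),cv2.minAreaRect((P[k][:,:2]*1000).astype(np.float32)) if k.sum()>20 else '')
    k=(b[:,0]>90)&(b[:,0]-b[:,1]>60)&(b[:,0]-b[:,2]>60)&(P[:,2]>.085)&(P[:,2]<.1)&(abs(P[:,0]-.55)<.06)&(abs(P[:,1]-.16)<.06)
    Q=P[k]; print('handle',len(Q),(Q.min(0)+Q.max(0))/2 if len(Q) else '')
    k=(abs(P[:,0]-.462)<.02)&(abs(P[:,1]+.036)<.03); print('stack z',k.sum(),np.percentile(P[k][:,2],[10,50,90]))
    k=(abs(P[:,0]-.462)<.02)&(P[:,2]>.03)&(P[:,2]<.0405)&(P[:,1]<.03)&(P[:,1]>-.11);print('mid y',P[k][:,1].min() if k.any() else '',P[k][:,1].max() if k.any() else '')
```

```text
18.0 [ 0.4744 -0.01    0.2191] [ 0.153  -0.1187  0.4566] [ 0.0464  0.9989 -0.0001]
wrist 2057 ((467.7099609375, 121.83218383789062), (62.674957275390625, 42.224822998046875), 87.53695678710938)
handle 0 
stack z 2252 [0.0351 0.0362 0.2537]
mid y -0.09316315482645679 0.0299036531889976
top 408 ((469.257080078125, 122.43425750732422), (63.45214080810547, 44.71935272216797), 88.1505355834961)
handle 22 [0.5709 0.1611 0.0921]
stack z 1311 [0.5141 0.5198 0.5254]
mid y -0.011978129135485183 0.016264561372342
```

The handle is at (0.571, 0.161) and the two plates are still in the loader at z = 0.036. The plate's yaw reads about 1° different from before, so I'll take a closer look to check it is square to the rail.

Request:
servo_tool(
  steps=[
    {"tx": -0.5,"ty": 3.5,"tz": -1,"yaw": 0,"claw": 4.5},
    {"tx": -0.2,"ty": 3,"tz": -1,"yaw": 0,"claw": 4.5},
    {"tx": 0,"ty": 0,"tz": 0,"yaw": 0,"claw": 4.5},
    {"tx": 0,"ty": 0,"tz": 0,"yaw": 0,"claw": 4.5},
  ],
)

```text
time_s: 18.5
position: [0.4675, 0.0557, 0.199]
tool_rot: [[0.053, 0.999, 0.0], [0.999, -0.053, -0.0], [-0.0, 0.0, -1.0]]
ft_force: [-0.3, -0.9, -0.4]
grip_width: 0.0452
gripper_force: 0.0
```

```bash
cat > sq.py <<'E'
from fit import *
def tlines(f):
    m=load(f);p=m['p'].astype(int);blue=p[:,:,2]-p[:,:,0]
    g=p.sum(2)/3
    # blue label left/right edges per row -> world at z=.045/.046
    L=[];R=[];W=[]
    T=np.array(m['T'])
    for v in range(0,230,2):
        c=np.nonzero(blue[v]>45)[0]
        c=c[(c>150)&(c<380)]
        if len(c)>40:
            z=np.median([dep(m,m['d'],(u,v))[2] for u in c[::10]])
            if abs(z-.045)>.004: continue
            L.append(atz(m,(c[0],v),.0455)[:2]);R.append(atz(m,(c[-1],v),.0455)[:2])
        # white facing: brightest run left of plate
        row=g[v,60:260];u=60+int(np.argmax(row)); P=dep(m,m['d'],(u,v))
        if .038<P[2]<.047 and row.max()>200: W.append(P[:2])
    for n,A in(('L',L),('R',R),('white',W)):
        A=np.array(A)
        if len(A)<8: print(n,len(A));continue
        for _ in range(3):
            c=np.polyfit(A[:,1],A[:,0],1);r=A[:,0]-np.polyval(c,A[:,1]);A=A[abs(r)<max(2*r.std(),.0004)]
        print(f,n,len(A),'yaw deg',-np.degrees(np.arctan(c[0])),'x@.12',np.polyval(c,.12),'y',A[:,1].min(),A[:,1].max(),'rms',r.std())
E
python3 - <<'E'
from sq import *
o=env.observe();print(o['time_s'],o['position'])
snap('wrist','w15')
for f in('w15','w10','w9','wrist14'): tlines(f)
E
```

```text
18.5 [0.4675 0.0557 0.199 ]
w15 L 13 yaw deg -3.328679665308011 x@.12 0.4490234561708745 y 0.09163138685691188 0.1531803012487828 rms 0.0009718465713605506
w15 R 13 yaw deg -3.387318201508878 x@.12 0.4918374103404563 y 0.08940464429741696 0.1509534932295119 rms 0.000274224914677358
white 3
w10 L 61 yaw deg -3.2414508474590282 x@.12 0.4484321619791045 y 0.09209810063073096 0.1539977092280188 rms 0.00015059788222439926
w10 R 62 yaw deg -3.4913236351184436 x@.12 0.49342998080061234 y 0.08947830030808063 0.1513561190395084 rms 0.00014042516863462258
w10 white 31 yaw deg -3.9012591342682845 x@.12 0.4380478532557377 y 0.14523004975814735 0.17928597217036002 rms 0.00035329252345041263
w9 L 60 yaw deg -3.253787903806759 x@.12 0.4484025714593181 y 0.07064605612206915 0.13257681593109902 rms 0.0001685854044320882
w9 R 62 yaw deg -3.477572395346779 x@.12 0.4934144010617117 y 0.06800888625250925 0.12991812678422357 rms 0.00013795513524153503
white 0
wrist14 L 15 yaw deg -3.0791901653920006 x@.12 0.4472424622581289 y 0.09148346204396196 0.152453551247172 rms 0.00037462484049889373
wrist14 R 15 yaw deg -2.1502146666037927 x@.12 0.4885624307998768 y 0.08964613718697931 0.15067105182974622 rms 7.800495884663275e-07
white 0
```

Request:
servo_tool(
  steps=[
    {"tx": 0,"ty": 0,"tz": -4,"yaw": -0.4,"claw": 2},
    {"tx": 0,"ty": 0.5,"tz": -4,"yaw": 0,"claw": 2},
    {"tx": 0,"ty": 0,"tz": -3.5,"yaw": 0,"claw": 2},
    {"tx": 0,"ty": 0,"tz": -1.5,"yaw": 0,"claw": 2},
    {"tx": 0,"ty": 0,"tz": 0,"yaw": 0,"claw": 2},
    {"tx": 0,"ty": 0,"tz": 0,"yaw": 0,"claw": 2},
  ],
)

```text
time_s: 19.15
position: [0.4682, 0.0597, 0.0696]
tool_rot: [[0.06, 0.998, 0.001], [0.998, -0.06, -0.0], [-0.0, 0.001, -1.0]]
ft_force: [-0.1, 0.7, -1.0]
grip_width: 0.0199
gripper_force: 0.0
```

Run:
```python
from sq import *
o=env.observe();print(o['time_s'],o['position'],o['ft_force'])
snap('wrist','w16')
for f in('w16','w10'): tlines(f)
# height/brightness profile across left edge
for f in('w10','w16'):
    m=load(f)
    for y in(.085,.115,.145):
        print(f,y)
        for bx in np.arange(-.040,-.024,.001):
            P=[.4714+bx-(.1214-y)*.0593, y-bx*.06,.0445]
            u,v=proj(m,P)[0]; q=dep(m,m['d'],(u,v)); print('%.0f:%d/%.0f'%(bx*1000,m['p'][int(round(v)),int(round(u))].mean(),q[2]*1000),end=' ')
        print()
```

```text
19.15 [0.4682 0.0597 0.0696] [-0.0703  0.7425 -0.9521]
w16 L 44 yaw deg -3.333388509167927 x@.12 0.4475910349174149 y 0.09169609660333419 0.15394862194956643 rms 0.00017307445082709335
w16 R 50 yaw deg -3.807623936857642 x@.12 0.49224633378818733 y 0.08905616392434881 0.15131872761994933 rms 0.0001575624421730931
white 0
w10 L 61 yaw deg -3.2414508474590282 x@.12 0.4484321619791045 y 0.09209810063073096 0.1539977092280188 rms 0.00015059788222439926
w10 R 62 yaw deg -3.4913236351184436 x@.12 0.49342998080061234 y 0.08947830030808063 0.1513561190395084 rms 0.00014042516863462258
w10 white 31 yaw deg -3.9012591342682845 x@.12 0.4380478532557377 y 0.14523004975814735 0.17928597217036002 rms 0.00035329252345041263
w10 0.085
-40:143/43 -39:142/43 -38:139/43 -37:135/44 -36:135/42 -35:131/42 -34:120/41 -33:194/42 -32:193/42 -31:150/40 -30:111/38 -29:138/46 -28:138/45 -27:136/180 -26:136/45 -25:138/45 
w10 0.115
-40:145/43 -39:143/44 -38:116/43 -37:109/43 -36:108/43 -35:108/44 -34:108/42 -33:187/42 -32:187/41 -31:163/42 -30:131/45 -29:137/46 -28:138/45 -27:137/45 -26:136/45 -25:137/45 
w10 0.145
-40:137/43 -39:142/43 -38:140/43 -37:134/43 -36:138/43 -35:130/43 -34:102/41 -33:192/41 -32:197/43 -31:159/41 -30:114/46 -29:136/44 -28:136/44 -27:136/46 -26:136/45 -25:136/44 
w16 0.085
-40:138/43 -39:137/42 -38:138/43 -37:135/42 -36:133/42 -35:132/43 -34:123/42 -33:186/41 -32:174/42 -31:143/44 -30:134/46 -29:137/44 -28:135/44 -27:136/45 -26:134/45 -25:137/45 
w16 0.115
-40:138/42 -39:137/42 -38:116/43 -37:104/43 -36:104/43 -35:106/43 -34:104/43 -33:180/41 -32:171/41 -31:150/41 -30:133/45 -29:133/45 -28:133/45 -27:136/45 -26:135/44 -25:127/44 
w16 0.145
-40:131/43 -39:136/41 -38:134/43 -37:134/43 -36:134/42 -35:129/42 -34:110/41 -33:188/42 -32:194/41 -31:167/42 -30:133/44 -29:131/46 -28:134/46 -27:133/44 -26:136/45 -25:125/44
```

The dark gap between plate and rail facing is gone at both ends. The plate has moved about 1 mm over, is square, and has not moved away from the screw. Clearing the arm and handing in.

Request:
servo_tool(
  steps=[
    {"tx": 0,"ty": 0,"tz": 4,"yaw": 0,"claw": 2},
    {"tx": 0,"ty": 0,"tz": 4.5,"yaw": 0,"claw": 2},
    {"tx": 0,"ty": -1,"tz": 4.5,"yaw": 0,"claw": 2},
    {"tx": 0,"ty": 0,"tz": 0,"yaw": 0,"claw": 2},
    {"tx": 0,"ty": 0,"tz": 0,"yaw": 0,"claw": 2},
  ],
)

```text
time_s: 19.7
position: [0.4678, 0.0501, 0.2006]
tool_rot: [[0.059, 0.998, 0.004], [0.998, -0.059, -0.001], [-0.0, 0.004, -1.0]]
ft_force: [-0.4, 0.2, -0.2]
grip_width: 0.0198
gripper_force: 0.0
```

```bash
python3 -c "
from rig import env
print(env.observe()['position']);print(env.close_job())"
```

```text
[0.46782785 0.05014969 0.20056054]
the job is handed in; nothing more can be done
None
```

Job handed in after about 20 s: the top plate was pressed against the screw at 16 N and clamped square to the front rail at about 8.5 N on the lever (at the top of the tight range), and the two lower plates are still in the loader; one early push passed above the plate without contact because the fingertips stood about 3–8 mm above the TCP rather than 19 mm ahead of it; no verdict was returned.

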